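Rebuild the washer's pump mount and hold the loose bolt's cap open

ROBOT

A 6-joint arm with a two-finger parallel gripper is mounted at the origin on the work surface. World frame = base frame: x ahead of the robot, y to its left, z up, the work surface at z = 0. Lengths are in m, angles in rad, forces in N, time in s.
With the tool pointing down it reaches from about 0.225 to 0.875 m from the base axis. Payload 3.4 kg.
Tool frame: the origin (TCP) lies on the centre line of the jaws, within the pads' length; the fingertips stand 17 mm ahead of it and the grasp point (between the pads) lies 2 mm behind it (nose_length is the distance from the TCP to the fingertips, in m); z points along the fingers, y is the line along which they close (so a half turn about z gives the same grasp; the last joint's range is limited). The gripper opens to 85 mm and grips with 20 to 120 N. Pads are 22 mm wide; open, the fingers measure 114 mm over their backs; the gripper's body (76 mm by 85 mm) begins 54 mm behind the grasp point. The pads swing forward as they close: fully open they stand 13 mm farther back than shut.
Start: joints at [1.156, 0.276, 1.505, -0, 1.361, -0.121], TCP at [0.167, 0.55, 0.248] pointing down, gripper open.
Joint ranges: [-2.89, 2.89], [-0.75, 2.08], [0.22, 2.7], [-1.18, 4.32], [0.11, 2.71], [-2.7, 2.7]. Speed limits (rad/s): [2.57, 2.57, 3.14, 3.14, 3.14, 3.14].

INTERFACE

Orientations are given as a unit quaternion [w, x, y, z].
In Python, from rig import get_state, get_image, sign_off, find_in, place_of, nose_length gives the robot as it stands.
- The arm moves only by the tool apply_moves, never from a script. Its argument "deltas" is one flat list of numbers, 5 for each row, row after row: the finger opening in mm, from 0 to 85.4, then the shift along the tool's x, y, z in mm, then the turn about the tool's z in degrees. A call has 1 to 12 rows; each row is the pose to reach, as a shift and turn from the pose commanded when the call began, along the tool's axes at that moment; what a row does not reach only later rows make up. A row lasts 1/12 s, in which the tool goes at most 41.7 mm and 7.16 degrees, less where a joint would pass 70% of its speed; a pose out of reach is approached as far as the arm can. A call with a gripper value outside its range is refused whole. The fingers move at their own pace and stop on an object; "squeeze" is the grip in N (left out, the last holds). Time passes only in rows, so rows that repeat a pose let the fingers close. It gives the time, the measured TCP pose, the force, the opening and the grip force at its end, in the units of the state.
- get_state(): the state, without advancing time (a new reading comes with each control period).
- get_image(name): name is "scene" or "side" or "wrist"; returns a dict with "frame" (400x640x3 uint8, red, green, blue), "K" (3x3 intrinsics, pixels), "k1" (the pictures are not rectified: a ray, as slopes to the right and down, at radius r is drawn at 1 + k1 r^2 times it, then the intrinsics apply), "position" and "orientation" of the camera in the world. Camera axes: x right, y down, z forward; pixel columns grow to the right and rows downward; lengths in m; the calibration is good to about 2 mm. A picture is of the moment at which its call begins. There is no depth.
- sign_off(): hands the job in; it is judged then, once.
Trained networks look in a picture, given as the dict that the camera call returned (one of the last four; its "shot" number tells which), for a name from the list of things; names that differ only in an ending like _2 or _b are one class to them, and where a whole thing is asked for, a point or a joint stands for the part that bears it (a point fixed in the world has none). Each returns a list of dicts, best first, with "score" (0 to 1); they miss things now and then, are a little off and sometimes report something else, mostly with a low value. They report only what shows in the picture. A call takes as long as a camera call. They do not tell look-alikes from the thing itself.
- find_in(query, picture): "point" ([column, row] in pixels, amid what is visible of it).
- place_of(query, picture): "point" ([column, row] in pixels: a listed point, or the origin of a listed thing).
The state is a dict: "clock": time; "qpos": joint angles; "qd": joint speeds; "effort": joint torques, N m; "position": TCP position; "ee_rot": TCP orientation; "contact_force": force on the tool from outside, world axes, zero at the start; "moment": the same for the moment, N m; "width": finger opening in m; "gripper_force": force on a finger pad.
Only numpy, scipy, OpenCV 4.12 (cv2) and the standard library are available. Lean on these libraries where they do the work, as an engineer would, in place of code of your own. Each camera call takes 0.05 s, during which the arm holds its last target. There are 200 camera calls.

TASK

On the washing machine's pump mount, slide first the black bush and then the brass collar down the locating stud, each fully home, and let go of them. Then tap the heads of the three bolts from above until you find the one that is loose and sinks, and lift that bolt's yellow cap at least halfway to upright. Finish while still holding that cap open with the gripper; never open the caps of tight bolts, and leave the other things on the counter alone.

Things in the scene. Friction and masses are not known exactly. Their poses are not given: they have to be found in the camera images.
- mount: cast aluminium pump mount fixed on the counter: a flat block 90 (x) x 320 (y) x 36 mm high; origin at the centre of its underside, z up, its x axis points away from the robot. On its top, in line along its y axis: bolts a, b, c at y = -115, -40, +35 mm and the locating stud at y = +120 mm.
- stud_foot (a point): where the dark steel locating stud leaves the mount's top face (36 mm above the counter), on the stud's axis. The stud is 16 mm in diameter and 50 mm tall above this point, its last 8 mm tapering to 8 mm.
- bush: black plastic bush lying flat on the counter: a ring 42 mm outside, 21 mm bore, 20 mm high, 30 g; origin at the centre of its underside, z along the bore.
- collar: brass collar lying flat on the counter: a ring 42 mm outside, 21 mm bore, 14 mm high, 80 g; origin at the centre of its underside, z along the bore.
- bolt_a (a joint): how far bolt a has sunk, m: 0 as found. A tight bolt gives less than 1 mm under a tap; the loose one slides down about 6 mm under a push of 3 N or more and stays down. Nothing shows beforehand which one is loose.
- bolt_a_top (a point): centre of the top of bolt a's steel hex head, 26 mm across, 60 mm above the counter as found. It stands about 16 mm clear of the yellow cap around it, through the cap's window.
- cap_a (a joint): opening angle of bolt a's yellow flip-up cap, rad: 0 = shut (flat), limit 1.3 (nearly upright). A spring and its weight shut it when let go; 1 to 3 N at the tongue lifts it.
- cap_a_grip (a point): grip point on cap a's tongue, a bar 12 mm wide (along y) and 12 mm thick overhanging the mount's robot-side edge, free air beside it; 41 mm above the counter when shut, 18 mm from the tongue's end. 35 mm behind it the cap's 46 mm wide frame begins. Hinge axis: parallel to the mount's y, 104 mm behind this point, 36 mm beyond the bolt, 41 mm up; the tongue swings up and away from the robot.
- bolt_b (a joint): how far bolt b has sunk, m: 0 as found. A tight bolt gives less than 1 mm under a tap; the loose one slides down about 6 mm under a push of 3 N or more and stays down. Nothing shows beforehand which one is loose.
- bolt_b_top (a point): centre of the top of bolt b's steel hex head, 26 mm across, 60 mm above the counter as found. It stands about 16 mm clear of the yellow cap around it, through the cap's window.
- cap_b (a joint): opening angle of bolt b's yellow flip-up cap, rad: 0 = shut (flat), limit 1.3 (nearly upright). A spring and its weight shut it when let go; 1 to 3 N at the tongue lifts it.
- cap_b_grip (a point): grip point on cap b's tongue, a bar 12 mm wide (along y) and 12 mm thick overhanging the mount's robot-side edge, free air beside it; 41 mm above the counter when shut, 18 mm from the tongue's end. 35 mm behind it the cap's 46 mm wide frame begins. Hinge axis: parallel to the mount's y, 104 mm behind this point, 36 mm beyond the bolt, 41 mm up; the tongue swings up and away from the robot.
- bolt_c (a joint): how far bolt c has sunk, m: 0 as found. A tight bolt gives less than 1 mm under a tap; the loose one slides down about 6 mm under a push of 3 N or more and stays down. Nothing shows beforehand which one is loose.
- bolt_c_top (a point): centre of the top of bolt c's steel hex head, 26 mm across, 60 mm above the counter as found. It stands about 16 mm clear of the yellow cap around it, through the cap's window.
- cap_c (a joint): opening angle of bolt c's yellow flip-up cap, rad: 0 = shut (flat), limit 1.3 (nearly upright). A spring and its weight shut it when let go; 1 to 3 N at the tongue lifts it.
- cap_c_grip (a point): grip point on cap c's tongue, a bar 12 mm wide (along y) and 12 mm thick overhanging the mount's robot-side edge, free air beside it; 41 mm above the counter when shut, 18 mm from the tongue's end. 35 mm behind it the cap's 46 mm wide frame begins. Hinge axis: parallel to the mount's y, 104 mm behind this point, 36 mm beyond the bolt, 41 mm up; the tongue swings up and away from the robot.
- screwdriver: bystander, leave it where it is: a screwdriver lying on the counter; origin on its handle's axis.
- wrench: bystander, leave it where it is: a steel wrench lying on the counter; origin on its handle's axis.
- mug: bystander, leave it where it is: a blue mug, 76 mm wide, 90 mm high; origin at the centre of its underside.
- detergent: bystander, leave it where it is: a blue bottle, 90 mm wide, 200 mm high; origin at the centre of its underside.
- stain_jar: bystander, leave it where it is: a white jar with red lid, 66 mm wide, 90 mm high; origin at the centre of its underside.
- tablet_box: bystander, leave it where it is: a green box, 70 x 140 x 45 mm high; origin at the centre of its underside.
- screw_cup: bystander, leave it where it is: a grey cup, 60 mm wide, 50 mm high; origin at the centre of its underside.
Things that resemble listed ones, but are neither listed nor needed, are in the scene too. There is more than one size of the collar; the one meant has the size given above.

How it is judged:
By the outcome, as a careful person would: the job done as asked, in the order asked, and still so for the second after the job is handed in, while the arm keeps its last pose, push and grip.
It also fails if it takes over 72 s, if anything falls off the work surface, if the arm or the gripper's body presses on something with over 40 N, if the wrist force passes 120 N, or if a joint passes its speed limit or range.

## Working session

There is one attempt and no reset: what is moved stays moved. The work goes in short steps, Python scripts to look and compute and a tool call to move; the robot and the scene stay as the last step left them, time stands still between calls to the robot, and variables do not carry over. Pictures are saved under pics/ and viewed, at most 10 in all, crops included, and the job is handed in when it is done.

Besides the shell and the picture viewer there is one more tool, called after "Call:" as name(argument=value, ...) on one line, values as JSON. apply_moves: Moves the arm, as the interface text tells. Its arguments: {"type":"object","properties":{"deltas":{"type":"array"},"squeeze":{"type":"number"}},"required":["deltas"]}

```bash
ls; mkdir -p pics; cat > h.py <<'E'
import numpy as np, cv2
from scipy.spatial.transform import Rotation as R
from rig import *
def rot(q): return R.from_quat([q[1],q[2],q[3],q[0]]).as_matrix()
def ray(im,px):
    K=np.array(im["K"]); d=np.array([(px[0]-K[0,2])/K[0,0],(px[1]-K[1,2])/K[1,1]])
    u=d.copy()
    for _ in range(30): u=d/(1+im["k1"]*(u@u))
    v=rot(im["orientation"])@np.array([u[0],u[1],1]); return np.array(im["position"]),v
def at_z(im,px,z):
    p,v=ray(im,px); return p+v*(z-p[2])/v[2]
def proj(im,P):
    c=rot(im["orientation"]).T@(np.array(P)-im["position"]); u=c[:2]/c[2]; u=u*(1+im["k1"]*(u@u))
    K=np.array(im["K"]); return np.array([K[0,0]*u[0]+K[0,2],K[1,1]*u[1]+K[1,2]])
def tri(obs):
    A=np.zeros((3,3));b=np.zeros(3)
    for im,px in obs:
        p,v=ray(im,px); v=v/np.linalg.norm(v); M=np.eye(3)-np.outer(v,v); A+=M;b+=M@p
    return np.linalg.solve(A,b)
def save(im,n): cv2.imwrite(f"pics/{n}.png",im["frame"][:,:,::-1])
E
python3 - <<'E'
from h import *
s=get_state(); print(s, nose_length if not callable(nose_length) else nose_length())
Z={'bush':0,'collar':0,'stud_foot':.036,'bolt_a_top':.06,'cap_a_grip':.041,'mount':0}
for n in("scene","side"):
    im=get_image(n); save(im,n); print(n,im["position"],im["k1"])
    for q in Z:
        for d in place_of(q,im)[:4]: print(q,np.round(d["point"]),round(d["score"],2),np.round(at_z(im,d["point"],Z[q]),3))
E
cd pics; python3 -c "
import cv2,numpy as np
"
```

```text
pics
{'clock': 0.0, 'qpos': array([ 1.15598108e+00,  2.76572167e-01,  1.50616238e+00,  2.35347165e-05,
        1.36066082e+00, -1.20973393e-01]), 'qd': array([ 1.60165676e-04,  6.36690850e-05, -3.38181687e-04, -1.86415233e-04,
       -1.46532083e-03, -1.88160685e-04]), 'effort': array([ 1.36256764e-03, -4.16783237e+01, -2.45799655e+01,  3.92973716e-04,
        1.13044074e-02, -7.59564358e-06]), 'position': array([0.16631789, 0.54989859, 0.24744103]), 'ee_rot': array([-2.49685935e-04,  1.46395309e-01,  9.89225758e-01, -8.66158635e-04]), 'contact_force': array([-0.69462764,  0.26818329, -0.12908253]), 'moment': array([0.0021103 , 0.0070962 , 0.01245988]), 'gripper_force': 0.0, 'width': 0.08553314278823254} 0.017
scene [ 1.31951984 -0.2499167   1.03949629] -0.06967482743323086
bush [476. 211.] 0.55 [0.681 0.424 0.   ]
bush [192. 238.] 0.47 [ 0.513 -0.331  0.   ]
collar [423. 175.] 0.63 [0.51  0.349 0.   ]
collar [401. 181.] 0.48 [0.512 0.275 0.   ]
stud_foot [367. 204.] 0.65 [0.584 0.136 0.036]
stud_foot [304. 194.] 0.29 [ 0.496 -0.013  0.036]
bolt_a_top [274. 202.] 0.75 [ 0.515 -0.102  0.06 ]
bolt_a_top [282. 219.] 0.67 [ 0.576 -0.098  0.06 ]
cap_a_grip [274. 203.] 0.81 [ 0.501 -0.101  0.041]
mount [323. 223.] 0.57 [0.579 0.011 0.   ]
side [0.42215184 0.70935733 0.8444956 ] -0.02816972973171229
bush [364. 140.] 0.72 [ 0.524 -0.342  0.   ]
bush [313. 342.] 0.47 [0.512 0.345 0.   ]
collar [314. 342.] 0.76 [0.51  0.344 0.   ]
stud_foot [305. 244.] 0.63 [0.589 0.132 0.036]
stud_foot [353. 205.] 0.16 [ 0.503 -0.025  0.036]
bolt_a_top [334. 176.] 0.52 [ 0.57  -0.093  0.06 ]
cap_a_grip [357. 182.] 0.5 [ 0.506 -0.108  0.041]
mount [319. 218.] 0.84 [0.584 0.012 0.   ]
mount [410. 193.] 0.2 [ 0.361 -0.143  0.   ]
```

View pics/scene.png

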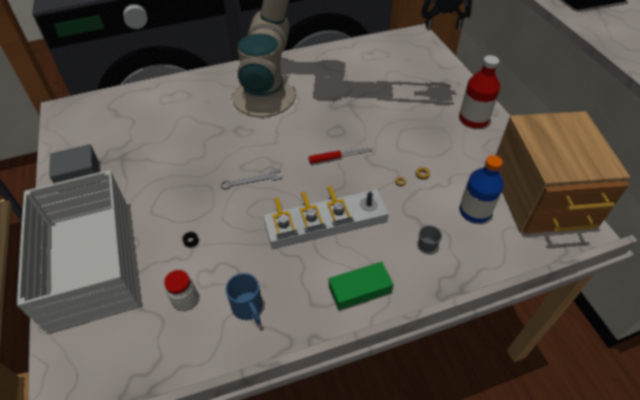

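View pics/side.png

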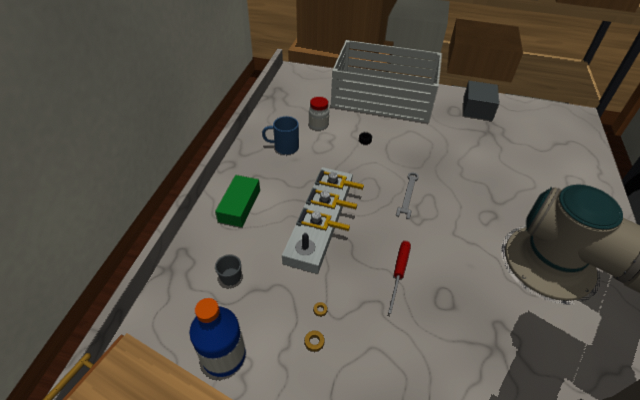

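The scene shows the mount at about (325,218), the bush at (190,239), and two brass rings at (423,173) and (401,181). In the side view they are (314,341) and (320,309). The collar could be confused with either ring, and the red bottle at (480,97) could be mistaken for the detergent. I'll measure both rings and check a close crop.

```bash
python3 - <<'E'
from h import *
for n in("side","scene"):
    im=get_image(n); hsv=cv2.cvtColor(im["frame"],cv2.COLOR_RGB2HSV)
    m=((hsv[...,0]>12)&(hsv[...,0]<32)&(hsv[...,1]>110)&(hsv[...,2]>60)).astype(np.uint8)
    k=(im["frame"].max(2)<45).astype(np.uint8)
    for lab,mm,roi,h in(("brass",m,{"side":(290,290,345,365),"scene":(385,160,440,195)}[n],.014),("bush",k,{"side":(350,125,380,150),"scene":(175,225,210,252)}[n],.02)):
        z=np.zeros_like(mm);x0,y0,x1,y1=roi;z[y0:y1,x0:x1]=mm[y0:y1,x0:x1]
        N,l,st,c=cv2.connectedComponentsWithStats(z)
        for i in range(1,N):
            if st[i,4]<25: continue
            ys,xs=np.where(l==i); P=np.array([at_z(im,(a,b),h/2) for a,b in zip(xs,ys)])
            print(n,lab,st[i],"mid",np.round((P.min(0)+P.max(0))/2,3)[:2],"ext",np.round(np.ptp(P,axis=0)*1000)[:2])
    if n=="side":
        a=im["frame"][290:365,280:355]; b=im["frame"][120:155,345:385]
        cv2.imwrite("pics/crop.png",cv2.resize(a,None,fx=7,fy=7,interpolation=cv2.INTER_CUBIC)[:,:,::-1])
E
```

```text
side brass [314 302  13  14 120] mid [0.516 0.271] ext [30. 33.]
side brass [305 331  19  19 230] mid [0.51  0.343] ext [41. 42.]
side bush [359 133  13  12 130] mid [ 0.523 -0.338] ext [40. 58.]
scene brass [416 168  14  11  99] mid [0.508 0.347] ext [42. 40.]
scene brass [396 177   9   9  54] mid [0.515 0.271] ext [31. 27.]
scene bush [183 233  15  14 144] mid [ 0.522 -0.336] ext [46. 36.]
```

View pics/crop.png

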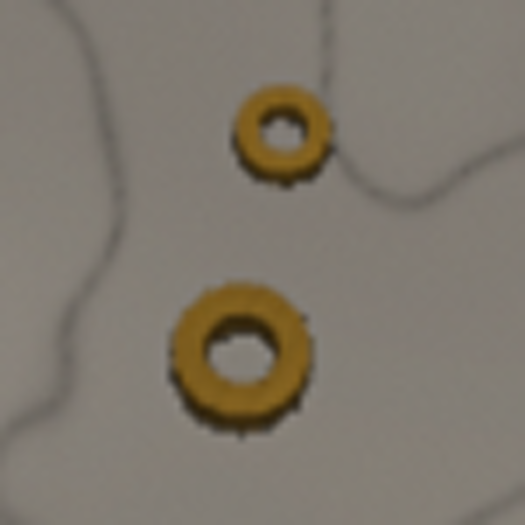

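The larger ring is about 42 mm across at (0.509, 0.345), so it is the collar; the one at (0.515, 0.271) is about 30 mm and stays put. The bush is at (0.522, −0.337). I'll go to the bush first.

Call:
apply_moves(deltas=[70, -598, -746, 60, -13.4, 70, -598, -746, 60, -13.4, 70, -598, -746, 60, -13.4, 70, -598, -746, 60, -13.4, 70, -598, -746, 60, -13.4, 70, -598, -746, 60, -13.4, 70, -598, -746, 60, -13.4, 70, -598, -746, 60, -13.4, 70, -598, -746, 60, -13.4, 70, -598, -746, 60, -13.4, 70, -598, -746, 60, -13.4, 70, -598, -746, 60, -13.4], squeeze=40)

```text
clock: 1.8
position: [0.3528, 0.0854, 0.2173]
ee_rot: [0.001, 0.03, 1.0, 0.0]
contact_force: [1.5, 0.0, 0.1]
width: 0.07
gripper_force: 0.0
```

```bash
cat >> h.py <<'E'
def todo(P,yaw=None):
    s=get_state(); M=rot(s["ee_rot"]); d=M.T@(np.array(P)-s["position"])*1000
    h=np.degrees(np.arctan2(M[1,1],M[0,1]))
    print("tool d",np.round(d,1),"turn",None if yaw is None else round(h-yaw,2),"pos",np.round(s["position"],4),"head",round(h,2),"zax",np.round(M[:,2],4),"t",s["clock"],"F",np.round(s["contact_force"],1))
E
python3 -c "
from h import *
todo([.5225,-.337,.18],86.5)
im=get_image('wrist');save(im,'w1')
Z={'stud_foot':.036,'bolt_a_top':.06,'cap_a_grip':.041,'mount':0}
for q in Z:
    for d in place_of(q,im)[:4]: print(q,np.round(d['point']),round(d['score'],2),np.round(at_z(im,d['point'],Z[q]),4))
"
```

```text
tool d [-194.6 -411.5   37.5] turn 0.07 pos [0.3528 0.0854 0.2173] head 86.57 zax [ 1.6e-03  3.0e-04 -1.0e+00] t 1.8 F [1.5 0.  0.1]
stud_foot [377. 371.] 0.63 [0.5837 0.1398 0.036 ]
stud_foot [376. 172.] 0.17 [0.3467 0.1397 0.036 ]
bolt_a_top [167. 388.] 0.69 [ 0.5691 -0.093   0.06  ]
cap_a_grip [164. 327.] 0.56 [ 0.5041 -0.0922  0.041 ]
mount [275. 348.] 0.68 [0.5756 0.0172 0.    ]
```

Call:
apply_moves(deltas=[70, -195, -412, 37, 0, 70, -195, -412, 37, 0, 70, -195, -412, 37, 0, 70, -195, -412, 37, 0, 70, -195, -412, 37, 0, 70, -195, -412, 37, 0, 70, -195, -412, 37, 0, 70, -195, -412, 37, 0, 70, -195, -412, 37, 0, 70, -195, -412, 37, 0, 70, -195, -412, 37, 0, 70, -195, -412, 37, 0])

```text
clock: 3.05
position: [0.5269, -0.3404, 0.1785]
ee_rot: [0.001, 0.03, 1.0, -0.002]
contact_force: [0.7, -0.1, -0.4]
width: 0.0702
gripper_force: 0.0
```

```bash
python3 -c "
from h import *
todo([.5225,-.337,.18],86.5)
im=get_image('wrist');save(im,'w2'); print(im['position'])
for d in place_of('bush',im)[:4]: print(np.round(d['point']),round(d['score'],2),np.round(at_z(im,d['point'],0),4))
k=(im['frame'].max(2)<45).astype(np.uint8)
N,l,st,c=cv2.connectedComponentsWithStats(k)
for i in range(1,N):
    if st[i,4]>200: print(st[i],c[i],at_z(im,c[i],.015))
"
```

```text
tool d [ 4.6  3.1 -1.6] turn 0.11 pos [ 0.5269 -0.3404  0.1785] head 86.61 zax [ 0.0027 -0.0048 -1.    ] t 3.05 F [ 0.7 -0.1 -0.4]
[ 0.4455913  -0.33502601  0.30390453]
[324. 175.] 0.87 [ 0.5201 -0.3358  0.    ]
[415. 371.] 0.74 [ 0.7563 -0.2436  0.    ]
[317 162  28  38 318] [335.00314465 182.22641509] [ 0.52369178 -0.32644652  0.015     ]
[   33   277   572   123 29382] [313.93846573 362.9835954 ] [ 0.7247839  -0.35804403  0.015     ]
```

View pics/w2.png

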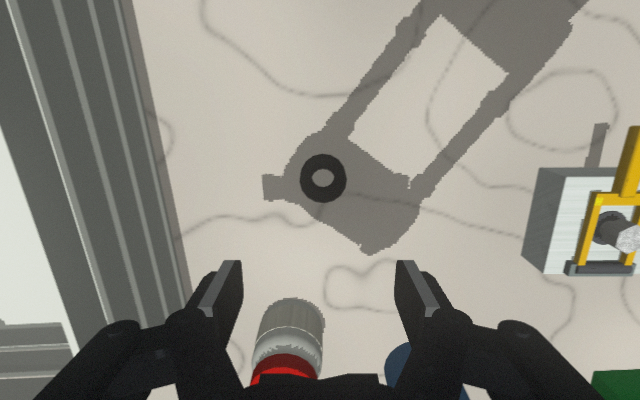

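The wrist view shows the bush ring at (323,178), the jar below it at (288,340), and the fingers straddling column 320. Nothing is close enough to obstruct the grasp.

```bash
python3 -c "
from h import *
im=get_image('wrist');g=im['frame'].max(2)
k=(g<62).astype(np.uint8)[140:215,285:365]
c,h=cv2.findContours(k,cv2.RETR_CCOMP,cv2.CHAIN_APPROX_NONE)
for a in c:
    if len(a)>15:
        (x,y),ax,_=cv2.fitEllipse(a); print(x+285,y+140,ax,at_z(im,(x+285,y+140),.02))
todo([.5215,-.3365,.02],86.5)
"
```

```text
314.3751640319824 182.3664779663086 (45.0632209777832, 47.08578109741211) [ 0.51797262 -0.33744623  0.02      ]
314.40041160583496 181.6814422607422 (19.13241195678711, 23.1822509765625) [ 0.51735349 -0.3373858   0.02      ]
tool d [  1.4  -3.9 159.2] turn 0.22 pos [ 0.5233 -0.3331  0.1792] head 86.72 zax [-0.0014  0.0023 -1.    ] t 3.2 F [-0.5  0.   0. ]
```

Call:
apply_moves(deltas=[62, 2, -1, 50, 0, 62, 2, -1, 90, 0, 62, 2, -1, 110, 0, 62, 2, -1, 110, 0, 62, 2, -1, 110, 0, 62, 2, -1, 110, 0])

```text
clock: 3.7
position: [0.5219, -0.3358, 0.0721]
ee_rot: [0.001, 0.029, 1.0, -0.001]
contact_force: [0.1, 0.6, 0.4]
width: 0.062
gripper_force: 0.0
```

```bash
python3 -c "
from h import *
for i in range(2):
    im=get_image('wrist');g=im['frame'].max(2); todo([.520,-.337,.02],86.5)
    for d in place_of('bush',im)[:2]: print(np.round(d['point']),round(d['score'],2),np.round(at_z(im,d['point'],0),4))
save(im,'w3')
"
```

```text
tool d [ 2.4 -0.5 52.7] turn 0.15 pos [ 0.5222 -0.3365  0.0727] head 86.65 zax [ 0.0037 -0.0028 -1.    ] t 3.75 F [-0.4 -0.1 -0.2]
[318. 225.] 0.72 [ 0.5214 -0.3362  0.    ]
tool d [ 2.2  0.  52.7] turn 0.11 pos [ 0.522  -0.337   0.0727] head 86.61 zax [ 0.0039 -0.003  -1.    ] t 3.85 F [-0.1 -0.9 -0.2]
[319. 222.] 0.6 [ 0.5199 -0.3368  0.    ]
```

View pics/w3.png

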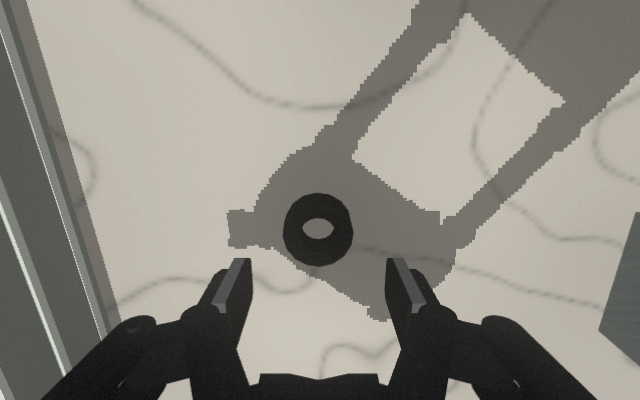

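The bush ring is centred between the jaws at (318,229). I'll descend and grip it.

Call:
apply_moves(deltas=[62, 1.5, 0, 30, 0, 62, 1.5, 0, 53, 0, 62, 1.5, 0, 53, 0, 62, 1.5, 0, 53, 0, 30, 1.5, 0, 53, 0, 30, 1.5, 0, 53, 0, 30, 1.5, 0, 53, 0, 30, 1.5, 0, 53, 0, 30, 1.5, 0, 53, 0, 30, 1.5, 0, 53, 0, 30, 1.5, 0, 10, 0, 30, 1.5, 0, -60, 0])

```text
clock: 4.9
position: [0.5173, -0.3351, 0.0993]
ee_rot: [-0.002, 0.03, 1.0, 0.002]
contact_force: [0.8, -0.2, 0.2]
width: 0.0404
gripper_force: 40.8
```

```bash
python3 -c "
from h import *
print(get_state()['width'],get_state()['gripper_force']);todo([.585,.136,.14],86.5)
"
```

```text
0.04038299854853804 40.75056318193674
tool d [-39.1 474.5 -39.1] turn 0.06 pos [ 0.5173 -0.3351  0.0993] head 86.56 zax [-0.0047  0.004  -1.    ] t 4.9 F [ 0.8 -0.2  0.2]
```

Call:
apply_moves(deltas=[30, -3, 440, -65, 0, 30, -3, 440, -65, 0, 30, -3, 440, -65, 0, 30, -3, 440, -65, 0, 30, -3, 440, -65, 0, 30, -3, 440, -65, 0, 30, -3, 440, -65, 0, 30, -3, 440, -65, 0, 30, -3, 440, -65, 0, 30, -3, 440, -65, 0, 30, -3, 440, -65, 0, 30, -3, 440, -65, 0])

```text
clock: 5.9
position: [0.5491, 0.1081, 0.1671]
ee_rot: [0.002, 0.027, 1.0, 0.002]
contact_force: [-0.3, 0.2, -0.6]
width: 0.0402
gripper_force: 40.8
```

Call:
apply_moves(deltas=[30, 0, 0, 0, 0, 30, 0, 0, 0, 0, 30, 0, 0, 0, 0])

```text
clock: 6.15
position: [0.5481, 0.1015, 0.1653]
ee_rot: [-0.0, 0.03, 1.0, -0.0]
contact_force: [-0.4, -0.7, -0.5]
width: 0.0402
gripper_force: 40.8
```

```bash
python3 -c "
from h import *
todo([.585,.136,.16],86.5)
im=get_image('wrist');save(im,'w4'); todo([.585,.136,.16],86.5)
Z={'stud_foot':.036,'bolt_a_top':.06,'cap_a_grip':.041,'mount':0,'bush':.14}
for q in Z:
    for d in place_of(q,im)[:4]: print(q,np.round(d['point']),round(d['score'],2),np.round(at_z(im,d['point'],Z[q]),4))
"
```

```text
tool d [-34.8  36.7   5.2] turn 0.01 pos [0.5481 0.1015 0.1653] head 86.51 zax [-3.e-04 -6.e-04 -1.e+00] t 6.15 F [-0.4 -0.7 -0.5]
tool d [-34.7  36.9   5.1] turn -0.02 pos [0.5481 0.1013 0.1652] head 86.48 zax [-4.e-04 -4.e-04 -1.e+00] t 6.2 F [0.3 0.4 0. ]
stud_foot [368. 238.] 0.92 [0.5851 0.14   0.036 ]
bolt_a_top [ 63. 252.] 0.94 [ 0.5716 -0.0956  0.06  ]
cap_a_grip [ 62. 160.] 0.75 [ 0.5038 -0.0898  0.041 ]
cap_a_grip [234. 222.] 0.68 [0.562  0.0322 0.041 ]
mount [232. 218.] 0.67 [0.5739 0.0183 0.    ]
mount [ 20. 380.] 0.45 [ 0.7492 -0.2418  0.    ]
bush [320. 267.] 0.86 [0.5516 0.1019 0.14  ]
```

View pics/w4.png

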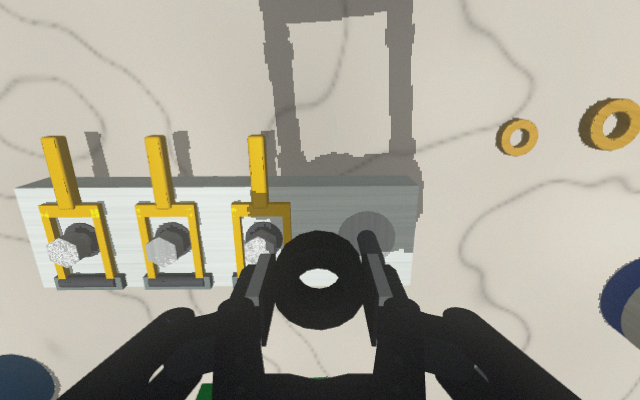

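```bash
python3 -c "
from h import *
im=get_image('wrist');s=get_state();p=s['position'];print(p,im['position'])
g=im['frame'].max(2)
k=(g>90).astype(np.uint8)[264:295,297:342]
c,h=cv2.findContours(k,cv2.RETR_EXTERNAL,cv2.CHAIN_APPROX_NONE)
for a in c:
    if len(a)>15:
        (x,y),ax,_=cv2.fitEllipse(a); print('bore',x+297,y+264,ax,cv2.boundingRect(a))
def ring(c,z,r,n=24): return [proj(im,[c[0]+r*np.cos(t),c[1]+r*np.sin(t),z]) for t in np.linspace(0,6.283,n)]
for ox in(-.003,0,.003):
  for zb in (.145,):
    c=[p[0]+ox,p[1]]
    lo=np.array(ring(c,zb,.0105));hi=np.array(ring(c,zb+.02,.0105)); o=np.array(ring(c,zb,.021)); o2=np.array(ring(c,zb+.02,.021))
    print(ox,'bore rows lo',lo[:,1].min(),lo[:,1].max(),'hi',hi[:,1].min(),hi[:,1].max(),'outer rows lo',o[:,1].min(),o[:,1].max(),'hi',o2[:,1].min(),o2[:,1].max())
for z in(.036,.086): print(proj(im,[.585,.139,z]))
"
```

```text
[0.5483366  0.10198411 0.16521583] [0.4673554  0.10673832 0.29093817]
bore 318.3605670928955 277.9115161895752 (19.009572982788086, 36.666316986083984) (2, 4, 40, 21)
-0.003 bore rows lo 240.98930786943697 279.43910994135126 hi 261.0918751872504 303.61909410805066 outer rows lo 220.57258709565235 297.5673659314342 hi 238.33079063627267 323.5193313366492
0 bore rows lo 246.67609526496102 284.6903875124601 hi 267.40941907294734 309.3935049102727 outer rows lo 226.49864440722115 302.62007170757664 hi 244.9503635288856 329.0489470690326
0.003 bore rows lo 252.29724990428784 289.88370367718335 hi 273.6445645182423 315.0962771479605 outer rows lo 232.35470096042835 307.61819234732064 hi 251.48130990066778 334.51158557953056
[366.07193689 238.01330117]
[375.80903101 268.07243632]
```

Call:
apply_moves(deltas=[30, -33.5, 39, 0, 0, 30, -33.5, 39, 0, 0, 30, -33.5, 39, 0, 0, 30, -33.5, 39, 20, 0, 30, -33.5, 39, 30, 0, 30, -33.5, 39, 40, 0, 30, -33.5, 39, 45, 0, 30, -33.5, 39, 45, 0, 30, -33.5, 39, 45, 0, 30, -33.5, 39, 45, 0])

```text
clock: 7.33
position: [0.5845, 0.1394, 0.1209]
ee_rot: [0.001, 0.03, 1.0, 0.0]
contact_force: [-0.1, -0.7, 0.3]
width: 0.0403
gripper_force: 40.8
```

```bash
python3 -c "
from h import *
todo([.584,.139,.056],86.5)
im=get_image('wrist');save(im,'w5'); 
for z in (.036,.07,.086): print(proj(im,[.585,.139,z]))
cv2.imwrite('pics/w5c.png',cv2.resize(im['frame'][180:340,220:420],None,fx=3,fy=3)[:,:,::-1])
"
```

```text
tool d [ 0.5 -0.5 64.9] turn 0.05 pos [0.5845 0.1394 0.1209] head 86.55 zax [ 1.2e-03  2.0e-04 -1.0e+00] t 7.3333 F [-0.1 -0.7  0.3]
[318.17097399 219.16128476]
[318.08069398 240.4742862 ]
[318.02688044 253.1778351 ]
```

View pics/w5c.png

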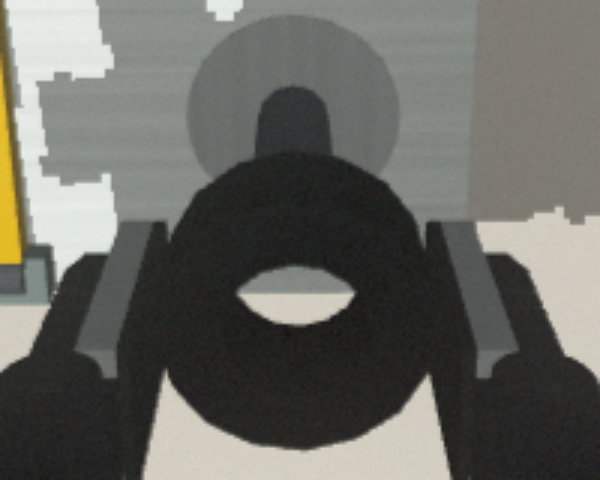

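The disc around the stud foot is centred at pixel (318,218), within 1 px of my prediction of (318,219), and the bush bore is in line with it at column 318.7. I'll lower the bush.

Call:
apply_moves(deltas=[30, 0.5, 0, 10, 0, 30, 0.5, 0, 20, 0, 30, 0.5, 0, 26, 0, 30, 0.5, 0, 32, 0, 30, 0.5, 0, 38, 0, 30, 0.5, 0, 44, 0, 30, 0.5, 0, 48, 0, 30, 0.5, 0, 48, 0])

```text
clock: 8.05
position: [0.5829, 0.1395, 0.0711]
ee_rot: [-0.001, 0.03, 1.0, -0.0]
contact_force: [0.5, -0.1, -0.1]
width: 0.0401
gripper_force: 40.8
```

Call:
apply_moves(deltas=[30, 0, 0, 5, 0, 30, 0, 0, 9, 0, 30, 0, 0, 12, 0, 30, 0, 0, 14, 0, 30, 0, 0, 15, 0, 30, 0, 0, 15, 0])

```text
clock: 8.55
position: [0.5834, 0.1396, 0.0571]
ee_rot: [-0.0, 0.03, 1.0, 0.0]
contact_force: [0.8, 0.0, -0.4]
width: 0.04
gripper_force: 40.8
```

Call:
apply_moves(deltas=[30, 0, 0, 1.5, 0, 56, 0, 0, 1.5, 0, 56, 0, 0, 1.5, 0, 56, 0, 0, 1.5, 0, 56, 0, 0, 1.5, 0, 56, 0, 0, -20, 0, 62, 0, 0, -60, 0, 62, 0, 0, -100, 0, 62, 0, 0, -110, 0, 62, 0, 0, -110, 0, 62, 0, 0, -110, 0, 62, 0, 0, -110, 0])

```text
clock: 9.55
position: [0.5823, 0.1394, 0.1658]
ee_rot: [-0.001, 0.03, 1.0, -0.0]
contact_force: [0.6, 0.1, 0.5]
width: 0.0621
gripper_force: 0.0
```

```bash
python3 -c "
from h import *
todo([.509,.345,.12],86.5)
im=get_image('side');a=im['frame'][195:285,265:370]
cv2.imwrite('pics/s2.png',cv2.resize(a,None,fx=5,fy=5,interpolation=cv2.INTER_CUBIC)[:,:,::-1])
"
```

```text
tool d [ 85.4 200.8  45.9] turn 0.07 pos [0.5823 0.1394 0.1658] head 86.57 zax [-3.e-03 -3.e-04 -1.e+00] t 9.55 F [0.6 0.1 0.5]
```

View pics/s2.png

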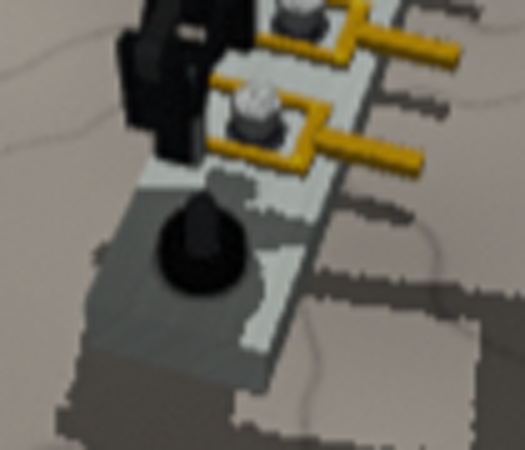

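The bush sits flat at the foot of the stud, around crop position (200,240). Next I'll fetch the collar.

Call:
apply_moves(deltas=[62, 85, 201, 0, 0, 62, 85, 201, 0, 0, 62, 85, 201, 0, 0, 62, 85, 201, 20, 0, 62, 85, 201, 70, 0, 62, 85, 201, 85, 0, 62, 85, 201, 85, 0, 62, 85, 201, 85, 0, 62, 85, 201, 85, 0, 62, 85, 201, 85, 0, 62, 85, 201, 85, 0])

```text
clock: 10.52
position: [0.5126, 0.3446, 0.084]
ee_rot: [0.001, 0.031, 1.0, 0.001]
contact_force: [0.5, -0.5, 0.1]
width: 0.0621
gripper_force: 0.0
```

```bash
python3 -c "
from h import *
todo([.509,.345,.02],86.5)
im=get_image('wrist');save(im,'w6')
for d in place_of('collar',im)[:3]: print(np.round(d['point']),round(d['score'],2),np.round(at_z(im,d['point'],0),4))
hsv=cv2.cvtColor(im['frame'],cv2.COLOR_RGB2HSV)
m=((hsv[...,0]>12)&(hsv[...,0]<32)&(hsv[...,1]>110)&(hsv[...,2]>50)).astype(np.uint8)
c,h=cv2.findContours(m,cv2.RETR_CCOMP,cv2.CHAIN_APPROX_NONE)
for a in c:
    if len(a)>40: (x,y),ax,_=cv2.fitEllipse(a); print(x,y,ax,at_z(im,(x,y),.014),at_z(im,(x,y),.007))
todo([.509,.345,.02],86.5)
"
```

```text
tool d [ 3.8  0.1 64. ] turn -0.03 pos [0.5126 0.3446 0.084 ] head 86.47 zax [ 0.003   0.0012 -1.    ] t 10.5167 F [ 0.5 -0.5  0.1]
[320. 212.] 0.95 [0.5082 0.3455 0.    ]
[210. 229.] 0.88 [0.5157 0.2704 0.    ]
612.8135375976562 354.9937438964844 (68.85943603515625, 120.44219970703125) [0.62572285 0.55093583 0.014     ] [0.63268596 0.55815033 0.007     ]
630.9781494140625 285.2411804199219 (9.750702857971191, 24.470624923706055) [0.56761931 0.55061828 0.014     ] [0.57250224 0.5578214  0.007     ]
206.19544982910156 229.44407653808594 (45.64266586303711, 47.71848678588867) [0.51007769 0.27338011 0.014     ] [0.51290055 0.27065777 0.007     ]
205.81442260742188 229.24485778808594 (17.086034774780273, 25.43175506591797) [0.50992718 0.27316236 0.014     ] [0.51274466 0.27043222 0.007     ]
318.5793151855469 215.4700164794922 (63.694488525390625, 64.11814880371094) [0.50502398 0.34503561 0.014     ] [0.50766592 0.34487862 0.007     ]
318.51788330078125 214.72776794433594 (25.971223831176758, 32.32646560668945) [0.50452728 0.34502766 0.014     ] [0.50715143 0.34487039 0.007     ]
tool d [ 3.5  0.  64. ] turn -0.03 pos [0.5123 0.3447 0.084 ] head 86.47 zax [ 0.0028  0.0013 -1.    ] t 10.6167 F [ 0.4 -1.1  0.6]
```

Call:
apply_moves(deltas=[62, 5, 0, 30, 0, 62, 5, 0, 55, 0, 62, 5, 0, 65.5, 0, 62, 5, 0, 65.5, 0, 62, 5, 0, 65.5, 0, 30, 5, 0, 65.5, 0, 30, 5, 0, 65.5, 0, 30, 5, 0, 65.5, 0, 30, 5, 0, 65.5, 0, 30, 5, 0, 65.5, 0, 30, 5, 0, 20, 0, 30, 5, 0, -20, 0])

```text
clock: 11.62
position: [0.5037, 0.3446, 0.0989]
ee_rot: [-0.003, 0.03, 1.0, -0.002]
contact_force: [0.9, 0.8, -0.1]
width: 0.0399
gripper_force: 41.0
```

```bash
python3 -c "
from h import *
print(get_state()['width'],get_state()['gripper_force']);todo([.584,.139,.165],86.5)
"
```

```text
0.03987308978523869 40.95933399279602
tool d [ -92.1 -200.6  -66. ] turn 0.07 pos [0.5037 0.3446 0.0989] head 86.57 zax [-0.006 -0.003 -1.   ] t 11.6167 F [ 0.9  0.8 -0.1]
```

Call:
apply_moves(deltas=[30, 0, 0, -41, 0, 30, -10, -20, -66, 0, 30, -88, -201, -66, 0, 30, -88, -201, -66, 0, 30, -88, -201, -66, 0, 30, -88, -201, -66, 0, 30, -88, -201, -66, 0, 30, -88, -201, -66, 0, 30, -88, -201, -66, 0, 30, -88, -201, -40, 0, 30, -88, -201, -40, 0, 30, -88, -201, -40, 0])

```text
clock: 12.62
position: [0.5798, 0.1407, 0.1391]
ee_rot: [-0.002, 0.029, 1.0, -0.0]
contact_force: [-0.6, 0.7, -0.7]
width: 0.0396
gripper_force: 40.9
```

```bash
python3 -c "
from h import *
im=get_image('wrist');save(im,'w7');todo([.584,.139,.056],86.5)
p=get_state()['position']
hsv=cv2.cvtColor(im['frame'],cv2.COLOR_RGB2HSV)
m=((hsv[...,0]>12)&(hsv[...,0]<32)&(hsv[...,1]>110)&(hsv[...,2]>30)).astype(np.uint8); m[:, :240]=0;m[:,400:]=0
c,h=cv2.findContours(m,cv2.RETR_CCOMP,cv2.CHAIN_APPROX_NONE)
for a in c:
    if len(a)>25: print('seen',cv2.boundingRect(a))
def ring(c,z,r): q=np.array([proj(im,[c[0]+r*np.cos(t),c[1]+r*np.sin(t),z]) for t in np.linspace(0,6.283,60)]); return np.round([q[:,0].min(),q[:,1].min(),*np.ptp(q,axis=0)],1)
for ox in(-.002,0,.002):
    c=[p[0]+ox,p[1]];zb=p[2]-.0185
    print(ox,'bore lo',ring(c,zb,.0105),'hi',ring(c,zb+.014,.0105),'out lo',ring(c,zb,.021),'hi',ring(c,zb+.014,.021))
"

```

```text
tool d [-3.4 -1.7 84.1] turn 0.15 pos [0.5808 0.1408 0.1401] head 86.65 zax [-1.4e-03  3.0e-04 -1.0e+00] t 12.6667 F [-0.6 -0.1 -1.3]
seen (274, 231, 90, 90)
seen (296, 261, 45, 29)
-0.002 bore lo [297.2 247.3  43.5  38.8] hi [295.3 261.5  47.4  41.6] out lo [275.4 226.7  87.1  77.7] hi [271.5 239.3  95.   83.4]
0 bore lo [297.5 251.2  43.4  38.5] hi [295.6 265.6  47.2  41.3] out lo [275.8 230.7  86.8  77.1] hi [271.9 243.6  94.6  82.7]
0.002 bore lo [297.8 255.   43.2  38.2] hi [296.  269.7  47.   40.9] out lo [276.2 234.7  86.5  76.5] hi [272.4 247.8  94.2  82. ]
```

View pics/w7.png

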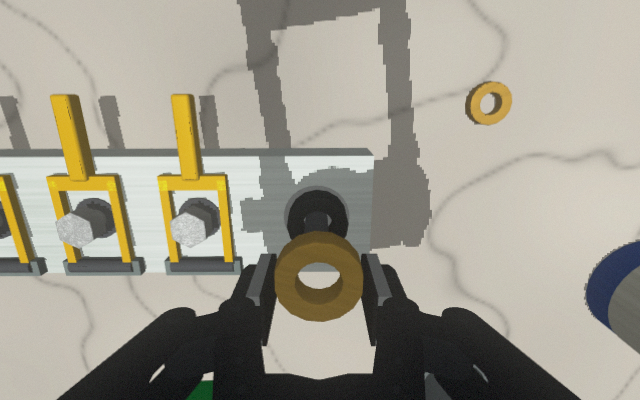

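The collar is held at (319,278), and the stud with the bush on it shows behind at (317,215). I'll align and start lowering.

Call:
apply_moves(deltas=[30, -3, 0, 10, 0, 30, -3, 0, 15, 0, 30, -3, 0, 20, 0, 30, -3, 0, 20, 0, 30, -3, 0, 20, 0, 30, -3, 0, 20, 0])

```text
clock: 13.17
position: [0.5847, 0.1396, 0.1203]
ee_rot: [0.0, 0.03, 1.0, 0.0]
contact_force: [-0.1, 0.0, -0.6]
width: 0.04
gripper_force: 41.0
```

```bash
python3 -c "
from h import *
todo([.586,.139,.0745],86.5)
"

```

```text
tool d [-1.4 -0.5 45.8] turn 0.07 pos [0.5847 0.1396 0.1203] head 86.57 zax [ 2.e-04  2.e-04 -1.e+00] t 13.1667 F [-0.1  0.  -0.6]
```

Call:
apply_moves(deltas=[30, -1, -0.5, 7, 0, 30, -1, -0.5, 13, 0, 30, -1, -0.5, 18, 0, 30, -1, -0.5, 23, 0, 30, -1, -0.5, 28, 0, 30, -1, -0.5, 33, 0, 30, -1, -0.5, 37, 0, 30, -1, -0.5, 41, 0, 30, -1, -0.5, 44, 0, 30, -1, -0.5, 45, 0, 30, -1, -0.5, 45, 0])

```text
clock: 14.08
position: [0.5855, 0.139, 0.0751]
ee_rot: [0.0, 0.03, 1.0, 0.0]
contact_force: [-0.1, -0.3, -0.4]
width: 0.0396
gripper_force: 41.0
```

Call:
apply_moves(deltas=[30, 0, 0, 1, 0, 56, 0, 0, 1, 0, 56, 0, 0, 1, 0, 56, 0, 0, 1, 0, 56, 0, 0, 1, 0, 56, 0, 0, -20, 0, 62, 0, 0, -60, 0, 30, 0, 0, -80, 0, 0, 0, 0, -80, 0, 0, 0, 0, -80, 0, 0, 0, 0, -80, 0, 0, 0, 0, -80, 0])

```text
clock: 15.08
position: [0.5844, 0.1388, 0.1536]
ee_rot: [-0.002, 0.03, 1.0, -0.0]
contact_force: [-0.2, 0.0, -0.6]
width: 0.0014
gripper_force: 0.0
```

```bash
python3 -c "
from h import *
im=get_image('side')
hsv=cv2.cvtColor(im['frame'],cv2.COLOR_RGB2HSV)
m=((hsv[...,0]>12)&(hsv[...,0]<32)&(hsv[...,1]>110)&(hsv[...,2]>40)).astype(np.uint8)
N,l,st,c=cv2.connectedComponentsWithStats(m[225:265,285:325]); print(st[1:]+[285,225,0,0,0])
for zb in(.056,.06,.066):
    q=np.array([proj(im,[.585+.021*np.cos(t),.139+.021*np.sin(t),z]) for z in(zb,zb+.014) for t in np.linspace(0,6.28,40)]); print(zb,q.min(0),q.max(0))
im=get_image('wrist')
for d in place_of('bolt_a_top',im)[:3]: print(np.round(d['point']),round(d['score'],2),np.round(at_z(im,d['point'],.06),4))
for d in place_of('stud_foot',im)[:2]: print(np.round(d['point']),round(d['score'],2),np.round(at_z(im,d['point'],.036),4))
for d in place_of('cap_a_grip',im)[:3]: print(np.round(d['point']),round(d['score'],2),np.round(at_z(im,d['point'],.041),4))
u=np.array([.0135,.2356]);u/=np.hypot(*u)
for n,y in(('a',-.115),('b',-.04),('c',.035)):
    b=np.array([.585,.1395])+u*(y-.12); g=b+np.array([-u[1],u[0]])*.068; print(n,b,'grip',g)
todo([*b,.09],86.5)
"

```

```text
[[307 225  18   5  47]
 [296 232  17  17 175]]
0.056 [296.51983087 231.45548807] [314.58564048 249.46872107]
0.06 [296.48342671 230.39544896] [314.60392308 248.44350372]
0.066 [296.42841827 228.79347581] [314.63155594 246.89389969]
[320. 208.] 0.65 [0.5878 0.1391 0.036 ]
[431. 329.] 0.36 [0.7053 0.2293 0.036 ]
a [ 0.57155643 -0.09511515] grip [ 0.50366779 -0.0912251 ]
b [ 0.57584693 -0.02023798] grip [ 0.50795829 -0.01634792]
c [0.58013743 0.0546392 ] grip [0.51224879 0.05852925]
tool d [ -0.2 -84.4  64.3] turn 0.06 pos [0.5851 0.1389 0.1543] head 86.56 zax [-1.6e-03 -1.0e-04 -1.0e+00] t 15.3333 F [ 0.1 -0.1  0.3]
```

Call:
apply_moves(deltas=[0, 0, -84, 0, 0, 0, 0, -84, 0, 0, 0, 0, -84, 40, 0, 0, 0, -84, 62, 0, 0, 0, -84, 68, 0, 0, 0, -84, 68, 0, 0, 0, -84, 68, 0, 0, 0, -84, 68, 0])

```text
clock: 16.0
position: [0.5818, 0.0556, 0.0886]
ee_rot: [0.001, 0.03, 1.0, 0.0]
contact_force: [0.3, -0.5, 0.7]
width: -0.0001
gripper_force: 0.0
```

Call:
apply_moves(deltas=[0, 0, 0, 3, 0, 0, 0, 0, 6, 0, 0, 0, 0, 8, 0, 0, 0, 0, 9, 0, 0, 0, 0, 9, 0])

```text
clock: 16.42
position: [0.5803, 0.0552, 0.078]
ee_rot: [-0.0, 0.03, 1.0, 0.0]
contact_force: [0.1, 0.2, -0.5]
width: -0.0003
gripper_force: 0.0
```

Call:
apply_moves(deltas=[0, 0, 0, 1, 0, 0, 0, 0, 1.5, 0, 0, 0, 0, 2, 0, 0, 0, 0, 2, 0, 0, 0, 0, 2, 0])

```text
clock: 16.83
position: [0.5807, 0.0552, 0.0764]
ee_rot: [0.0, 0.03, 1.0, 0.0]
contact_force: [-1.2, -0.6, 3.0]
width: 0.0001
gripper_force: 1.5
```

Call:
apply_moves(deltas=[0, 0, 0, 0.5, 0, 0, 0, 0, 1, 0, 0, 0, 0, 1.5, 0, 0, 0, 0, 1.5, 0, 0, 0, 0, 1.5, 0])

```text
clock: 17.25
position: [0.5806, 0.0552, 0.0746]
ee_rot: [0.0, 0.03, 1.0, 0.0]
contact_force: [0.5, 0.4, 2.4]
width: 0.0001
gripper_force: 1.3
```

Call:
apply_moves(deltas=[0, 0, 0, 0.7, 0, 0, 0, 0, 1.4, 0, 0, 0, 0, 2, 0, 0, 0, 0, 2.5, 0, 0, 0, 0, 3, 0, 0, 0, 0, 3, 0])

```text
clock: 17.75
position: [0.5806, 0.0551, 0.0716]
ee_rot: [0.0, 0.03, 1.0, 0.0]
contact_force: [-0.0, 1.0, 2.0]
width: -0.0001
gripper_force: 1.1
```

Call:
apply_moves(deltas=[0, 0, 0, 0.7, 0, 0, 0, 0, 1.4, 0, 0, 0, 0, 2, 0, 0, 0, 0, 2, 0])

```text
clock: 18.08
position: [0.5806, 0.0551, 0.0705]
ee_rot: [0.0, 0.03, 1.0, 0.0]
contact_force: [-2.3, 1.3, 9.0]
width: 0.0
gripper_force: 3.9
```

Bolt c sank about 6 mm and then bottomed out at 9 N, so it is the loose one. Now I'll go to its tongue.

Call:
apply_moves(deltas=[0, 0, 0, -35, 0, 20, 0, 0, -50, 0, 40, 68.5, -0.7, -50, 0, 40, 68.5, -0.7, -50, 0, 40, 68.5, -0.7, -50, 0, 40, 68.5, -0.7, -30, 0, 40, 68.5, -0.7, -30, 0, 40, 68.5, -0.7, -30, 0, 40, 68.5, -0.7, -30, 0])

```text
clock: 18.83
position: [0.5125, 0.0584, 0.0996]
ee_rot: [-0.0, 0.03, 1.0, -0.0]
contact_force: [0.0, 0.3, -0.4]
width: 0.0401
gripper_force: 0.0
```

```bash
python3 -c "
from h import *
im=get_image('wrist');save(im,'w8')
for d in place_of('cap_c_grip',im)[:3]: print(np.round(d['point']),round(d['score'],2),np.round(at_z(im,d['point'],.041),4))
for d in place_of('bolt_a_top',im)[:3]: print(np.round(d['point']),round(d['score'],2),np.round(at_z(im,d['point'],.06),4),np.round(at_z(im,d['point'],.054),4))
hsv=cv2.cvtColor(im['frame'],cv2.COLOR_RGB2HSV)
m=((hsv[...,0]>15)&(hsv[...,0]<32)&(hsv[...,1]>150)&(hsv[...,2]>50)).astype(np.uint8)
N,l,st,c=cv2.connectedComponentsWithStats(m)
for i in range(1,N):
    if st[i,4]>150:
        print(st[i]); r=st[i,1]+12; xs=np.where(l[r]==i)[0]; a=[at_z(im,(x,r),.047) for x in (xs.min(),xs.max()+1)]; print(np.round(a,4)); e=at_z(im,(xs.mean(),st[i,1]),.047);print('end',e)
todo([.5122,.0585,.039],86.7)
"

```

```text
[317. 233.] 0.63 [0.5116 0.0572 0.041 ]
[ 71. 348.] 0.76 [ 0.57   -0.0958  0.06  ] [ 0.575  -0.1016  0.054 ]
[319. 344.] 0.49 [0.5761 0.0547 0.06  ] [0.5813 0.0544 0.054 ]
[610 178  30  43 625]
[[0.4929 0.224  0.047 ]
 [0.4933 0.2311 0.047 ]]
end [0.48617224 0.22578626 0.047     ]
[ 161  205   75  107 3044]
[[ 0.4943 -0.0215  0.047 ]
 [ 0.495  -0.009   0.047 ]]
end [ 0.48746026 -0.01446421  0.047     ]
[ 281  204   73  167 4112]
[[0.4981 0.0525 0.047 ]
 [0.4988 0.0639 0.047 ]]
end [0.49120402 0.0583789  0.047     ]
[  41  206   90  142 4096]
[[ 0.4904 -0.0965  0.047 ]
 [ 0.4912 -0.0829  0.047 ]]
end [ 0.483685   -0.08779179  0.047     ]
tool d [ 0.7  0.  61.1] turn -0.13 pos [0.5128 0.0585 0.1001] head 86.57 zax [ 9.e-04  0.e+00 -1.e+00] t 18.9833 F [ 0.3 -0.   0.5]
```

Call:
apply_moves(deltas=[40, 0.5, 0, 35, 0, 40, 0.5, 0, 61, 0, 40, 0.5, 0, 61, 0, 40, 0.5, 0, 61, 0, 5, 0.5, 0, 61, 0, 5, 0.5, 0, 61, 0, 5, 0.5, 0, 61, 0, 5, 0.5, 0, 61, 0, 5, 0.5, 0, 61, 0, 5, 0.5, 0, 61, 0], squeeze=40)

```text
clock: 19.82
position: [0.513, 0.0577, 0.0399]
ee_rot: [0.002, 0.03, 1.0, -0.001]
contact_force: [0.4, -4.5, 3.9]
width: 0.0112
gripper_force: 43.1
```

Call:
apply_moves(deltas=[5, 0, 0, -5, 0, 5, -0.5, 0, -10.4, 0, 5, -1.2, 0, -15.5, 0, 5, -2.1, 0, -20.7, 0, 5, -3.2, 0, -25.7, 0, 5, -4.6, 0, -30.7, 0, 5, -6.3, 0, -35.7, 0, 5, -8.2, 0, -40.5, 0, 5, -8.2, 0, -40.5, 0])

```text
clock: 20.57
position: [0.5201, 0.0573, 0.0792]
ee_rot: [0.0, 0.03, 1.0, -0.001]
contact_force: [1.9, -4.8, -6.5]
width: 0.0109
gripper_force: 41.0
```

Call:
apply_moves(deltas=[5, -2.2, 0, -4.8, 0, 5, -4.5, 0, -9.4, 0, 5, -7.1, 0, -13.9, 0, 5, -10, 0, -18.2, 0, 5, -13, 0, -22.5, 0, 5, -16.3, 0, -26.5, 0, 5, -19.7, 0, -30.4, 0, 5, -23.3, 0, -34.1, 0, 5, -27.2, 0, -37.6, 0, 5, -31.1, 0, -41, 0, 5, -35.3, 0, -44.1, 0, 5, -35.3, 0, -44.1, 0])

```text
clock: 21.57
position: [0.5524, 0.0555, 0.1224]
ee_rot: [-0.003, 0.03, 1.0, -0.0]
contact_force: [-2.8, -5.2, -5.7]
width: 0.0112
gripper_force: 41.8
```

```bash
python3 -c "
from h import *
im=get_image('side');a=im['frame'][150:270,260:400]
cv2.imwrite('pics/s3.png',cv2.resize(a,None,fx=5,fy=5,interpolation=cv2.INTER_CUBIC)[:,:,::-1])
todo([.55,.058,.12]); print(get_state()['width'],get_state()['gripper_force'])
"

```

```text
tool d [2.4 2.3 2.3] turn None pos [0.5523 0.0555 0.1223] head 86.58 zax [-6.8e-03 -7.0e-04 -1.0e+00] t 21.6167 F [-3.7 -4.7 -4.1]
0.011168436614325986 41.88796520233154
```

View pics/s3.png

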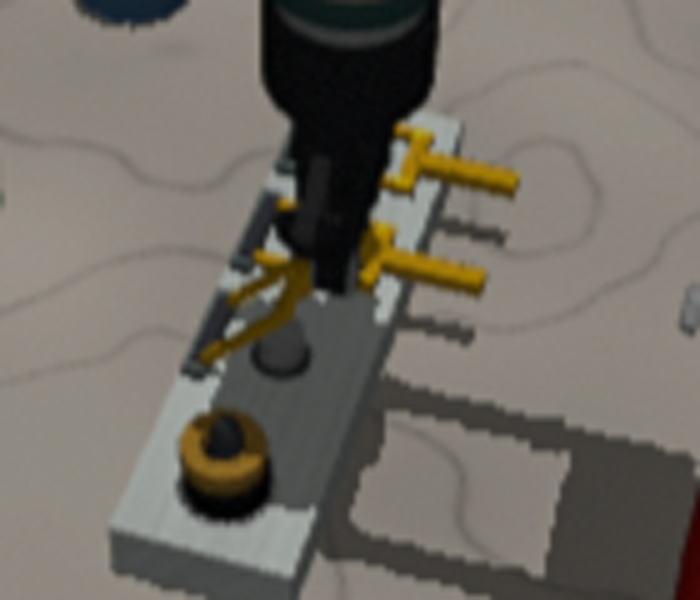

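Cap c is held open at about 0.9 rad, at crop position (270,300). The collar sits on the bush on the stud at (225,460), and caps a and b are shut. I'll let it settle briefly and hand in.

Call:
apply_moves(deltas=[5, 0, 0, 0, 0, 5, 0, 0, 0, 0, 5, 0, 0, 0, 0, 5, 0, 0, 0, 0])

```text
clock: 21.95
position: [0.5523, 0.0556, 0.1223]
ee_rot: [-0.003, 0.03, 1.0, -0.0]
contact_force: [-3.5, -5.3, -4.7]
width: 0.0111
gripper_force: 41.9
```

```bash
python3 -c "
from rig import *
s=get_state();print(s['position'],s['width'],s['gripper_force']);print(sign_off())"
```

```text
[0.5522703  0.05556973 0.122314  ] 0.011134999746985523 41.88253462314606
the job is handed in; nothing more can be done
None
```

The job is handed in at about 22 s: the bush and then the collar are home on the stud, bolt c was the loose one (first tapped, sank about 6 mm), and the gripper is holding its cap open at about 0.9 rad.

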